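# Check the overload gap of a load cell

## Robot

A 6-joint arm with a two-finger parallel gripper is mounted at the origin on the work surface. World frame = base frame: x ahead of the robot, y to its left, z up, the work surface at z = 0. Lengths are in mm, angles in rad, forces in N, time in s.
With the tool pointing down it reaches from about 350 to 925 mm from the base axis. Payload 6.4 kg.
Tool frame: the origin (TCP) lies at the very end of the fingers, on their centre line; the grasp point (between the pads) lies 19 mm behind it; z points along the fingers, y is the line along which they close (so a half turn about z gives the same grasp; the last joint's range is limited). The gripper opens to 85 mm and grips with 20 to 120 N. Pads are 22 mm wide; open, the fingers measure 114 mm over their backs; the gripper's body (76 mm by 85 mm) begins 54 mm behind the grasp point. The pads swing forward as they close: fully open they stand 13 mm farther back than shut.
Start: joints at [-1.4, 0.245, 1.558, -0, 1.339, -0.174], TCP at [219.711, -611.753, 231.29] pointing down, gripper open.
Joint ranges: [-3.13, 3.13], [-1.02, 2.26], [0.13, 2.54], [-0.95, 4.09], [0.21, 2.88], [-2.74, 2.74]. Speed limits (rad/s): [2.57, 2.57, 3.14, 3.14, 3.14, 3.14].

## Interface

Orientations are given as a 3x3 rotation matrix whose columns are the frame's x, y, z axes.
In Python, from workcell import ctrl gives the robot as it stands. The module is installed in compiled form; this text tells all that it offers.
- The arm moves only by the tool carry_out, never from a script. Its argument "targets" is text: rows parted by semicolons, each of 7 numbers parted by spaces: the opening, from 0 (shut) to 1 (fully open), then the shift along the world's x, y, z in cm, then the turn, a rotation vector about the world's x, y, z in degrees. In form: fingers tx ty tz ax ay az; .... A call has 1 to 8 rows; each row is the pose to reach, as a shift and turn from the pose commanded when the call began; what a row does not reach only later rows make up. A row lasts 1/10 s, in which the tool goes at most 50 mm and 8.59 degrees, less where a joint would pass 70% of its speed; a pose out of reach is approached as far as the arm can. A call with a gripper value outside its range is refused whole. The fingers move at their own pace and stop on an object; "grip_force" is the grip in N (left out, the last holds). Time passes only in rows, so rows that repeat a pose let the fingers close. It gives the time, the measured TCP pose, the force, the opening and the grip force at its end, in the units of the state.
- ctrl.sense(): the state, without advancing time (a new reading comes with each control period).
- ctrl.snapshot(name): name is "scene" or "side" or "wrist"; returns the picture (400x640x3 uint8, red, green, blue); there is no depth.
- ctrl.camera_model(name): a dict with "vertical_fov" (degrees; the focal length in pixels is half the picture's height over the tangent of half this angle, whatever the lens; pixels are square), "cx", "cy" (the principal point, pixels), "dist_coeffs" ([k1, k2, p1, p2, k3] as OpenCV has them; the pictures are not rectified), "cam_to_world" (4x4, takes a point from camera to world coordinates). Camera axes: x right, y up, looking along -z (the intrinsics and any distortion apply to the point x, -y, -z); pixel columns grow to the right and rows downward; lengths in mm; the calibration is good to about 2 mm. A picture is of the moment at which its call begins: read the wrist's pose just before it. camera_model takes no time and is no camera call; for the wrist camera it gives the pose at the moment of the call.
- ctrl.hand_in(): hands the job in; it is judged then, once.
The state is a dict: "t": time; "q": joint angles; "joint_velocities": joint speeds; "joint_efforts": joint torques, N m; "ee_pos": TCP position; "ee_rot": TCP orientation; "force": force on the tool from outside, world axes, zero at the start; "moment": the same for the moment, N m; "grip_width": opening from 0.0 (shut) to 1.0 (fully open); "grip_force": force on a finger pad.
Only numpy, scipy, OpenCV 4.12 (cv2) and the standard library are available. Lean on these libraries where they do the work, as an engineer would, in place of code of your own. Each camera call takes 0.05 s, during which the arm holds its last target. There are 200 camera calls.

## Task

The overload gap of the load cell on the test rig has to be checked. Take the steel weight off the rig's ledge and stand it upright anywhere on the blue platform of the scale, then slide the gauge with the forked blade into the gap under the beam, its two prongs straddling the bolt, until its shoulder comes up against the beam. With the gauge in place press the sprung plunger on the beam fully down and let it come back up; leave the gauge in the gap and everything else where it is.

Things in the scene. Friction and masses are not known exactly. Their poses are not given: they have to be found in the camera images.
- rig: load-cell rig fixed to the table. Steel block 70 wide on a base 100 wide x 12 high; the block's flat top, 45 mm up, is the ledge (x=-110 to 0 in front of the beam). An aluminium beam, x=0 to 125, 50 wide, lies over the ledge: underside 52 mm up (gap 7 mm), top 82 mm up. Origin: on the table under the middle of the beam's front face; +x runs into the gap, along the beam
- mouth (a point): middle of the gap's mouth: on the ledge, in the plane of the beam's front face, on the centre line; axes as the rig. In the gap a 10 mm bolt stands on the centre line 28 mm behind the mouth (its 18 mm head shows 6 mm proud on the beam); the gap is open at both sides and 95 mm deep
- plunger (a joint): travel of the rig's sprung load plunger, m: 0 = up, 0.012 = fully down (about 9 N)
- plunger_top (a point): centre of the top of the plunger, a round steel cap of 32 mm diameter standing on the beam 70 mm behind its front face; pressed straight down
- gauge_fork: gap gauge with forked blade, 135 mm long, about 0.16 kg, lying flat. Origin: underside, middle of the shoulder's front face; x runs to the blade's tips, z up. Flat steel blade x=0 to 67, 44 wide, 4 thick (its underside at z=0), with a slot 18 wide open at the tip from x=20 on; steel shoulder x=-8 to 0, 50 wide, 20 high; black grip x=-68 to -8, 16 wide (y), 34 high
- gauge_plain: a second gauge, the same in every size and axis but with a plain, unslotted blade: the bolt stops it
- weight: steel calibration weight, about 0.5 kg, standing on the rig's ledge in front of the gap: cylinder 44 mm diameter, 46 high, overall 70 high; its knob (28 mm diameter, 12 mm tall) is at the very top on an 18 mm neck. Origin: centre of its underside, z up
- scale: bench scale fixed to the table, blue square platform 230 (x) x 210 (y), its flat top 60 mm above the table. Origin: on the table under the platform's centre
- pan_weight: a larger steel weight standing on the scale's platform, 54 mm diameter, overall 79 high. Origin: centre of its underside
- brass_a: brass weight 42 mm diameter, 60 high, standing on the table. Origin: centre of its underside
- brass_b: brass weight 38 mm diameter, 56 high, standing on the table. Origin: centre of its underside
- oil: white plastic oil bottle 42 mm diameter, 105 high, standing. Origin: centre of its underside
- driver: screwdriver lying on the table, along its x, handle to -x
- cup: black plastic cup 64 mm diameter, 60 high, standing on the table. Origin: centre of its underside
Not all that is in view belongs to the job. What is shaped like the gauge_fork but orange or yellow is not meant.

How it is judged (in metres and radians):
On the way, in this order (a step that is already met when the one before it is completed fails the run):
1. the weight stands on the scale's platform and is let go (x of weight in the frame of scale between -0.105 and 0.105 m and y of weight in the frame of scale between -0.095 and 0.095 m and z of weight in the frame of scale between 0.055 and 0.066 m and angle between weight's own z axis and vertical below 0.1 rad and linear speed of weight below 0.02 m/s and contact force between the fingers and weight below 0.1 N), for 0.2 s.
2. the forked gauge is home in the gap, shoulder against the beam (x of gauge_fork in the frame of mouth between -0.004 and 0.003 m and y of gauge_fork in the frame of mouth between -0.006 and 0.006 m and z of gauge_fork in the frame of mouth between -0.003 and 0.006 m and angle between the x axis of gauge_fork and the x axis of mouth, either way round below 0.12 rad), for 0.2 s.
3. the plunger is pressed fully down with the gauge home (all of step 2 and value of joint plunger above 0.0105 m), for 0.1 s.
At the end, for the whole second after the job is handed in: the forked gauge lies at rest in the gap with its shoulder within 4 mm of the beam's face, within 6 mm of the centre line and 0.12 rad of the beam's direction; the plunger is back up (under 2 mm); the weight stands upright (within 0.1 rad) and at rest on the scale's platform (all of step 2 and x of weight in the frame of scale between -0.105 and 0.105 m and y of weight in the frame of scale between -0.095 and 0.095 m and z of weight in the frame of scale between 0.055 and 0.066 m and angle between weight's own z axis and vertical below 0.1 rad and linear speed of each of weight, gauge_fork below 0.02 m/s and value of joint plunger below 0.002 m); the robot touches nothing.
It fails at once if the plain gauge is moved by more than 30 mm (distance of gauge_plain from where it was at the start of the episode above 0.03 m).
It fails at once if the weight already on the scale is moved by more than 30 mm (distance of pan_weight from where it was at the start of the episode above 0.03 m).
It fails at once if a brass weight, the oil bottle, the screwdriver or the cup is moved by more than 30 mm (distance of any of brass_a, brass_b, oil, driver, cup from where it was at the start of the episode above 0.03 m).
It fails at once if the steel weight tips over (angle between weight's own z axis and vertical above 0.7 rad).
It also fails if it takes over 72 s, if anything falls off the work surface, if the arm or the gripper's body presses on something with over 40 N, if the wrist force passes 120 N, or if a joint passes its speed limit or range.

## Working session

There is one attempt and no reset: what is moved stays moved. The work goes in short steps, Python scripts to look and compute and a tool call to move; the robot and the scene stay as the last step left them, time stands still between calls to the robot, and variables do not carry over. Pictures are saved under pics/ and viewed, at most 11 in all, crops included, and the job is handed in when it is done.

Besides the shell and the picture viewer there is one more tool, called after "Emit:" in YAML: its name, and indented under it one key for each argument. carry_out: Moves the arm, as the interface text tells. Its arguments: {"type":"object","properties":{"targets":{"type":"string"},"grip_force":{"type":"number"}},"required":["targets"]}

```bash
mkdir -p pics; cat > h.py <<'E'
import numpy as np, cv2
from workcell import ctrl
def snap(name,fn):
    m=ctrl.camera_model(name); im=ctrl.snapshot(name)
    cv2.imwrite(fn+'.png',im[:,:,::-1]); np.save(fn+'.npy',m,allow_pickle=True); return im,m
def load(fn): return cv2.imread(fn+'.png')[:,:,::-1], np.load(fn+'.npy',allow_pickle=True).item()
def K(m):
    f=200/np.tan(np.radians(m['vertical_fov'])/2); return np.array([[f,0,m['cx']],[0,f,m['cy']],[0,0,1.]])
def ray(m,uv):
    p=cv2.undistortPoints(np.array(uv,float).reshape(-1,1,2),K(m),np.array(m['dist_coeffs'],float)).reshape(-1,2)
    T=np.array(m['cam_to_world']); d=np.c_[p[:,0],-p[:,1],-np.ones(len(p))]@T[:3,:3].T
    return T[:3,3],d
def plane(m,uv,z):
    o,d=ray(m,uv); return o+d*((z-o[2])/d[:,2])[:,None]
def proj(m,P):
    T=np.array(m['cam_to_world']); c=(np.array(P,float).reshape(-1,3)-T[:3,3])@T[:3,:3]
    return cv2.projectPoints(c*[1,-1,-1],np.zeros(3),np.zeros(3),K(m),np.array(m['dist_coeffs'],float))[0].reshape(-1,2)
E
python3 - <<'E'
from h import *
for n in ['scene','side','wrist']:
    im,m=snap(n,'pics/'+n+'0'); print(n,np.round(m['cam_to_world'],2).tolist(),m['vertical_fov'],m['dist_coeffs'])
s=ctrl.sense(); print(s['t'],s['ee_pos'],np.round(s['ee_rot'],3).tolist(),s['grip_width'])
E
```

```text
scene [[0.81, -0.37, 0.45, 1133.25], [0.58, 0.49, -0.64, -844.31], [0.01, 0.79, 0.62, 952.19], [0.0, 0.0, 0.0, 1.0]] 49.250777106721856 [-0.10511697  0.          0.          0.          0.        ]
side [[-0.84, 0.36, -0.42, -150.29], [-0.55, -0.54, 0.64, 1012.9], [0.0, 0.76, 0.65, 1088.95], [0.0, 0.0, 0.0, 1.0]] 45.00328475653865 [0.03354521 0.         0.         0.         0.        ]
wrist [[0.34, 0.91, 0.26, 284.74], [-0.94, 0.33, 0.09, -587.65], [-0.0, -0.27, 0.96, 370.86], [0.0, 0.0, 0.0, 1.0]] 67.89323292774601 [-0.05018637  0.          0.          0.          0.        ]
0.15 [ 219.63914846 -611.31064073  230.42703623] [[0.941, 0.338, -0.0], [0.338, -0.941, 0.002], [0.0, -0.002, -1.0]] 0.9988249874502154
```

View pics/scene0.png

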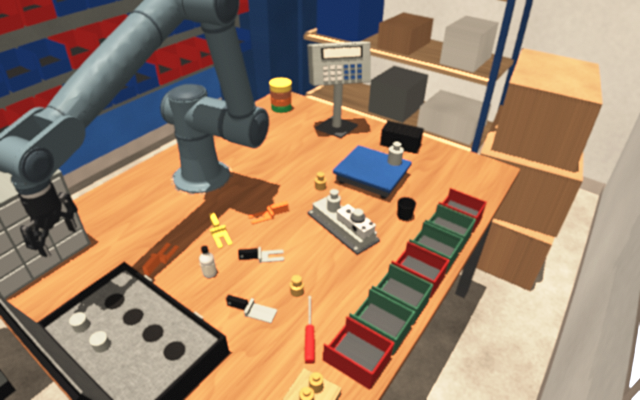

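View pics/side0.png

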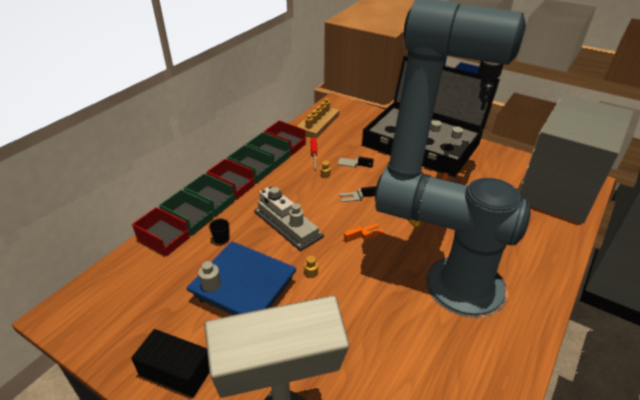

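Scene view: the rig is at (345,222), with the weight on its ledge at (334,200). The scale is at (372,170) with pan_weight at (396,153).

Gauge candidates:
- (262,256): steel with a fork
- (252,308): steel and plain
- (220,230): yellow decoy
- (270,212): orange decoy

The one at (262,256) fits, being steel with two prongs and a black grip. I'll confirm it in an enlarged crop.

```bash
python3 - <<'E'
from h import *
im,m=load('pics/scene0')
c=im[180:330,190:390]; cv2.imwrite('pics/crop1.png',cv2.resize(c,None,fx=4,fy=4,interpolation=cv2.INTER_CUBIC)[:,:,::-1])
print('weight knob',plane(m,[[334,194]],115)[0],'plunger',plane(m,[[357,210]],95)[0])
print('fork',plane(m,[[241,254],[283,251],[283,260]],5))
print('plain',plane(m,[[230,299],[275,312]],5))
print('scale',plane(m,[[337,173],[360,149],[410,163],[385,195]],60))
print('pan',plane(m,[[396,147]],139),'brassA,oil,cup',plane(m,[[320,188],[207,276],[406,217],[297,294],[310,350],[310,297]],0))
E
```

```text
weight knob [547.68122201  81.13225021 115.        ] plunger [636.26056992  78.2481584   95.        ]
fork [[ 411.52687014 -213.9837951     5.        ]
 [ 505.61876997 -127.8598085     5.        ]
 [ 529.56649781 -157.2998995     5.        ]]
plain [[ 506.34160888 -358.45570032    5.        ]
 [ 632.96078926 -318.30344398    5.        ]]
scale [[448.61325682 251.32389897  60.        ]
 [429.52982314 442.20432726  60.        ]
 [631.29210246 470.68291021  60.        ]
 [650.46253006 240.20323066  60.        ]]
pan [[588.4457464  418.94705319 139.        ]] brassA,oil,cup [[ 4.06033332e+02  2.07605162e+02 -1.13686838e-13]
 [ 3.90269438e+02 -3.35447062e+02  0.00000000e+00]
 [ 7.34759816e+02  2.47882059e+02  0.00000000e+00]
 [ 6.39889361e+02 -2.31834764e+02  0.00000000e+00]
 [ 7.74387496e+02 -3.53561541e+02  0.00000000e+00]
 [ 6.75212760e+02 -2.18938756e+02  0.00000000e+00]]
```

View pics/crop1.png

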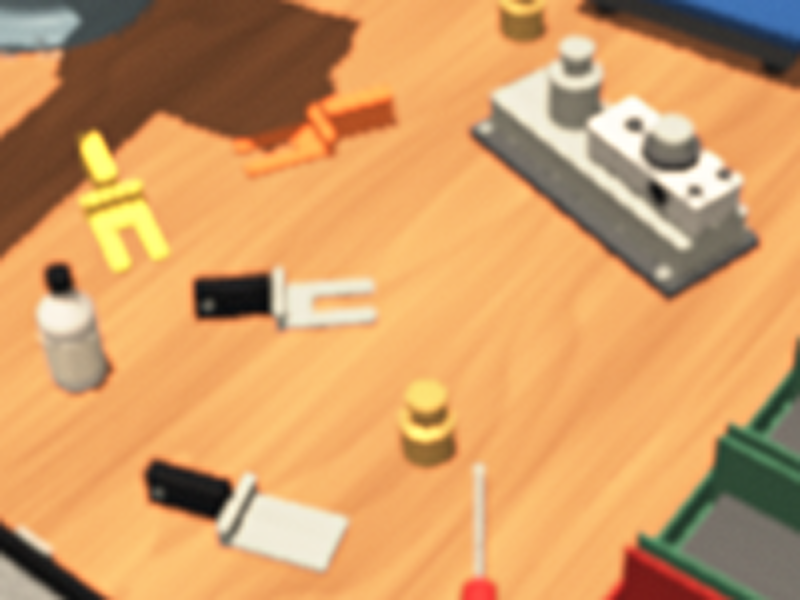

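The crop confirms it: at crop (195–375,300) there is a black grip, steel shoulder and slotted blade, so this is the fork. The one at crop (150–345,520) is the plain gauge. I'll fly over the fork and then on to the rig, looking with the wrist camera.

Emit:
carry_out:
  targets: "1 0 2 5 0 0 0;1 4 8 7 0 0 -5;1 22 42 7 0 0 -20;1 22 42 7 0 0 -20;1 22 42 7 0 0 -20;1 22 42 7 0 0 -20;1 22 42 7 0 0 -20;1 22 42 7 0 0 -20"

```text
t: 0.95
ee_pos: [387.9, -287.0, 298.9]
ee_rot: [[1.0, -0.005, 0.0], [-0.005, -1.0, 0.0], [0.0, -0.0, -1.0]]
force: [1.4, -1.0, -0.2]
grip_width: 1.003
grip_force: 0.0
```

Emit:
carry_out:
  targets: "1 0 0 0 0 0 0;1 0 0 0 0 0 0;1 0 0 0 0 0 0;1 0 0 0 0 0 0"

```text
t: 1.35
ee_pos: [386.9, -290.1, 298.9]
ee_rot: [[1.0, -0.006, -0.0], [-0.006, -1.0, 0.0], [-0.0, -0.0, -1.0]]
force: [0.2, 1.0, -0.1]
grip_width: 1.001
grip_force: 0.0
```

```bash
python3 - <<'E'
from h import *
snap('wrist','pics/wfork'); s=ctrl.sense(); print(s['t'],s['ee_pos'],np.round(s['ee_rot'],3).tolist())
E
```

```text
1.4 [ 386.9403844  -290.07940744  298.87214344] [[1.0, -0.006, -0.0], [-0.006, -1.0, 0.0], [-0.0, -0.0, -1.0]]
```

Emit:
carry_out:
  targets: "1 12 27 0 0 0 0;1 12 27 0 0 0 0;1 12 27 0 0 0 0;1 12 27 0 0 0 0;1 12 27 0 0 0 0;1 12 27 0 0 0 0;1 12 27 0 0 0 0;1 12 27 0 0 0 0"

```text
t: 2.2
ee_pos: [507.7, -19.2, 298.8]
ee_rot: [[1.0, -0.004, -0.001], [-0.004, -1.0, -0.0], [-0.001, 0.0, -1.0]]
force: [0.5, 0.7, 0.2]
grip_width: 1.001
grip_force: 0.0
```

Emit:
carry_out:
  targets: "1 0 0 0 0 0 0;1 0 0 0 0 0 0;1 0 0 0 0 0 0"

```text
t: 2.5
ee_pos: [507.3, -20.3, 299.1]
ee_rot: [[1.0, -0.007, 0.0], [-0.007, -1.0, -0.0], [0.0, 0.0, -1.0]]
force: [0.2, -0.1, -0.4]
grip_width: 0.998
grip_force: 0.0
```

```bash
python3 - <<'E'
from h import *
snap('wrist','pics/wrig'); s=ctrl.sense(); print(s['t'],s['ee_pos'],np.round(s['ee_rot'],3).tolist())
a=load('pics/wfork')[0];b=load('pics/wrig')[0]
cv2.imwrite('pics/both.png',cv2.resize(np.vstack([a,b]),(480,600),interpolation=cv2.INTER_AREA)[:,:,::-1])
E
```

```text
2.55 [507.34360277 -20.04627175 299.11500721] [[1.0, -0.006, 0.0], [-0.006, -1.0, -0.0], [0.0, 0.0, -1.0]]
```

View pics/wrig.png

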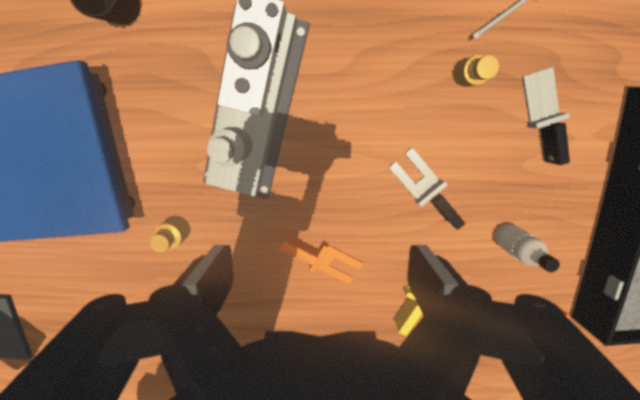

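View pics/wfork.png

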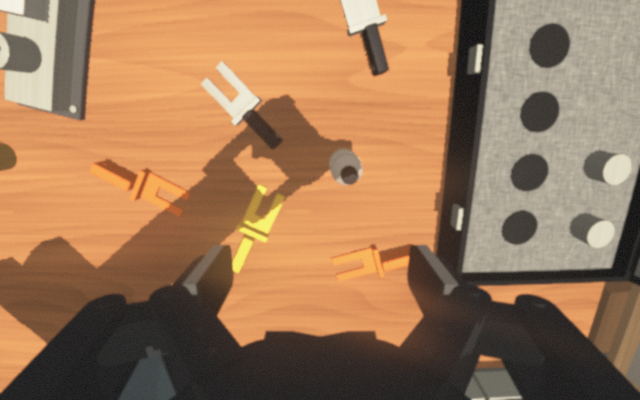

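Wrist-over-rig view: weight knob about (220,148), bolt head (242,86), plunger cap (245,43), ledge front corners (205,184) and (253,194). Fork: tips (396,167) and (411,151), grip end (458,223).

In the second view: tips (206,84) and (222,67), shoulder (245,112), grip end (275,143).

```bash
python3 - <<'E'
from h import *
im,m=load('pics/wrig')
print('knob',plane(m,[[220,148]],115),'bolt',plane(m,[[242,86]],88),'plunger',plane(m,[[245,43]],105))
e=plane(m,[[205,184],[253,194]],45);print('ledge',e, 'ang front',np.degrees(np.arctan2(*(e[0]-e[1])[1::-1])))
b=plane(m,[[268,197],[310,22]],12);print('base right',b)
print('fork',plane(m,[[396,167],[411,151]],4),plane(m,[[458,223]],34))
im,m=load('pics/wfork')
print('fork2',plane(m,[[206,84],[222,67]],4),plane(m,[[275,143]],34))
i0,m0=load('pics/wrig')
E
```

```text
knob [[541.88066741  89.13987424 115.        ]] bolt [[608.04367772  67.07109699  88.        ]] plunger [[649.0133859   56.91972104 105.        ]]
ledge [[485.61402687 138.23895344  45.        ]
 [470.90573155  72.83111227  45.        ]] ang front 77.3266778412036
base right [[457.26774443  58.36834316  12.        ]
 [693.44701619  -8.11294025  12.        ]]
fork [[ 499.97680636 -132.72986372    4.        ]
 [ 523.63341033 -153.49003532    4.        ]] [[ 421.73244726 -222.23876516   34.        ]]
fork2 [[ 498.62095321 -131.39960713    4.        ]
 [ 520.3895867  -155.77983899    4.        ]] [[ 418.63722917 -228.89826003   34.        ]]
```

Rig axis about −15.5°, mouth about (584,76), weight about (542,89). I'll hover over the weight and take one close look at the rig.

Emit:
carry_out:
  targets: "1 3.5 10.9 -9 0 0 -15;1 3.5 10.9 -9 0 0 -15;1 3.5 10.9 -9 0 0 -15;1 3.5 10.9 -9 0 0 -15;1 3.5 10.9 -9 0 0 -15;1 3.5 10.9 -9 0 0 -15;1 3.5 10.9 -9 0 0 -15"

```text
t: 3.25
ee_pos: [543.3, 88.9, 210.7]
ee_rot: [[0.964, -0.264, 0.003], [-0.264, -0.964, -0.0], [0.003, -0.001, -1.0]]
force: [0.4, 0.5, 0.8]
grip_width: 1.001
grip_force: 0.0
```

```bash
python3 - <<'E'
from h import *
im,m=snap('wrist','pics/w2'); s=ctrl.sense(); print(s['t'],s['ee_pos'],np.round(s['ee_rot'],3).tolist())
E
```

```text
3.3 [543.22713331  88.94501761 210.58281627] [[0.964, -0.264, 0.003], [-0.264, -0.964, -0.0], [0.003, -0.001, -1.0]]
```

View pics/w2.png

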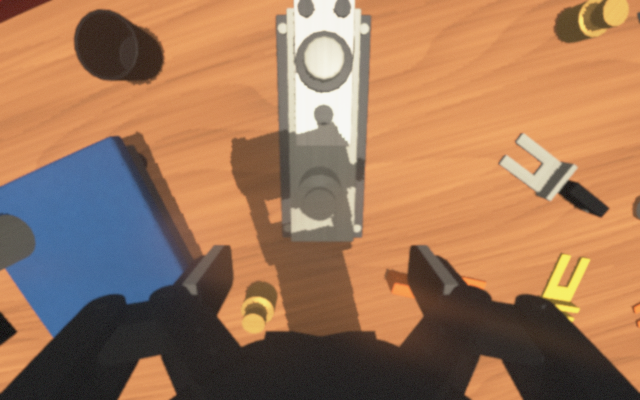

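Close view: knob (320,198), bolt head (323,114), plunger cap (323,57). Base edges run (282,234)–(278,16) and (361,236)–(370,16); ledge front corners are (290,240) and (355,240). The scale's near corner is (117,137).

```bash
python3 - <<'E'
from h import *
im,m=load('pics/w2')
print('knob',plane(m,[[320,198]],115),'bolt',plane(m,[[323.5,114]],88),'plunger',plane(m,[[323,57]],105))
L=plane(m,[[282,234],[278,16]],12);R=plane(m,[[361,236],[370,16]],12)
for e in (L,R): d=e[1]-e[0]; print(e,np.degrees(np.arctan2(d[1],d[0])))
print('ledge front',plane(m,[[290,240],[355,240]],45))
print('scale edge',plane(m,[[0,187],[117,137],[190,262]],60))
g=plane(m,[[502,161],[522,136]],4);print('forktips',g)
s,ms=load('pics/scene0'); h=cv2.cvtColor(s,cv2.COLOR_RGB2HSV)
k=cv2.inRange(h,(105,120,60),(125,255,255));n,l,st,c=cv2.connectedComponentsWithStats(k)
i=[j for j in range(1,n) if l[175,365]==j]; print(st[i],plane(ms,c[i],60))
cn=cv2.findContours((l==i[0]).astype('uint8'),0,2)[0][0];print(cv2.approxPolyDP(cn,5,True).reshape(-1,2).tolist())
print(plane(ms,[[396,150]],139))
E
```

```text
knob [[545.6175945   88.88115197 115.        ]] bolt [[609.59661526  68.20651201  88.        ]] plunger [[650.82422797  57.59427638 105.        ]]
[[485.77414162 153.84205935  12.        ]
 [717.23275168  86.70113564  12.        ]] -16.176252314733308
[[457.45138752  60.71467647  12.        ]
 [692.14550903  -4.82930407  12.        ]] -15.603669821640286
ledge front [[488.5608123  139.33741771  45.        ]
 [469.32895555  69.30606748  45.        ]]
scale edge [[634.19988635 423.23456065  60.        ]
 [644.33881229 270.03403523  60.        ]
 [498.12667075 250.08344971  60.        ]]
forktips [[ 502.25727122 -125.09290899    4.        ]
 [ 525.71448811 -152.18321733    4.        ]]
[[ 334  147   77   45 1898]] [[534.62179937 348.46996044  60.        ]]
[[334, 171], [389, 191], [410, 163], [391, 166], [387, 155], [357, 147]]
[[597.99528853 400.52097601 139.        ]]
```

Emit:
carry_out:
  targets: "1 0.2 0 -4 0 0 -0.5;1 0.2 0 -8 0 0 -0.5;1 0.2 0 -12 0 0 -0.5;1 0.2 0 -14 0 0 -0.5;1 0.2 0 -15.5 0 0 -0.5;1 0.2 0 -15.5 0 0 -0.5;0.3 0.2 0 -15.5 0 0 -0.5;0.3 0.2 0 -15.5 0 0 -0.5"
  grip_force: 50

```text
t: 4.1
ee_pos: [546.1, 89.8, 56.0]
ee_rot: [[0.962, -0.271, 0.004], [-0.271, -0.962, -0.0], [0.004, -0.001, -1.0]]
force: [0.2, 0.5, -0.0]
grip_width: 0.691
grip_force: 0.0
```

Emit:
carry_out:
  targets: "0.3 0 0 0 0 0 0;0.3 0 0 0 0 0 0;0.3 0 0 0 0 0 0;0.3 0 0 0 0 0 0;0.3 0 0 0 0 0 0"

```text
t: 4.6
ee_pos: [545.8, 89.7, 56.0]
ee_rot: [[0.963, -0.271, 0.003], [-0.271, -0.963, -0.001], [0.003, 0.0, -1.0]]
force: [-0.8, -2.0, 6.0]
grip_width: 0.503
grip_force: 50.9
```

Emit:
carry_out:
  targets: "0.3 0 0 2 0 0 0;0.3 0 0 5.5 0 0 0;0.3 -1 4 6.5 0 0 0;0.3 -2 8 6.5 0 0 0;0.3 -2.8 12 6.5 0 0 0;0.3 -3.6 16 6.5 0 0 0;0.3 -4.2 20 6.5 0 0 0;0.3 -4.6 23 6.5 0 0 0"

```text
t: 5.4
ee_pos: [496.9, 322.0, 118.5]
ee_rot: [[0.963, -0.27, -0.001], [-0.27, -0.963, -0.0], [-0.001, 0.0, -1.0]]
force: [0.1, -0.1, -5.0]
grip_width: 0.502
grip_force: 52.7
```

Emit:
carry_out:
  targets: "0.3 0 0 -1 0 0 0;0.3 0 0 -3 0 0 0;0.3 0 0 -4.3 0 0 0;0.3 0 0 -4.7 0 0 0;0.3 0 0 -4.8 0 0 0;0.3 0 0 -4.9 0 0 0;0.3 0 0 -4.9 0 0 0"

```text
t: 6.1
ee_pos: [498.1, 319.3, 71.1]
ee_rot: [[0.962, -0.272, -0.002], [-0.272, -0.962, -0.001], [-0.002, 0.001, -1.0]]
force: [-5.1, -2.4, 3.4]
grip_width: 0.502
grip_force: 53.6
```

Emit:
carry_out:
  targets: "0.6 0 0 0 0 0 0;0.9 0 0 0 0 0 0;1 0 0 0 0 0 0;1 0 0 0 0 0 0;1 0 0 3 0 0 0;1 0 0 7 0 0 0;1 0 0 12 0 0 0;1 0 0 15 0 0 0"

```text
t: 6.9
ee_pos: [499.9, 320.5, 224.5]
ee_rot: [[0.962, -0.271, 0.005], [-0.271, -0.962, 0.002], [0.004, -0.003, -1.0]]
force: [-0.1, -0.1, 1.2]
grip_width: 1.0
grip_force: 0.0
```

```bash
python3 - <<'E'
from h import *
im,m=snap('wrist','pics/w3'); im2,m2=snap('scene','pics/s3'); s=ctrl.sense(); print(s['t'],s['ee_pos'])
cv2.imwrite('pics/v3.png',np.hstack([cv2.resize(im,(400,250)),cv2.resize(im2[100:225,270:470],(400,250))])[:,:,::-1])
E
```

```text
7.0 [501.57551945 321.27735119 226.66884853]
```

View pics/v3.png

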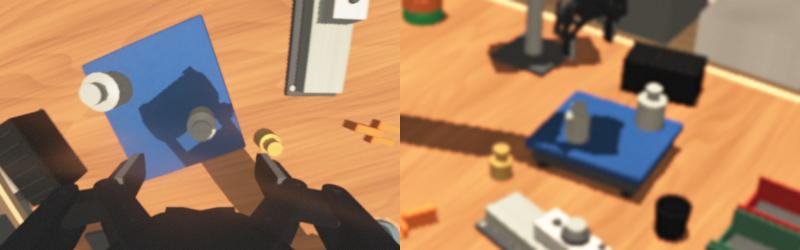

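The weight stands upright and alone on the blue platform, with pan_weight untouched. Next is the fork: grip centre about (435,−214), yaw about 43°.

Emit:
carry_out:
  targets: "1 -3 -27 0 0 0 29;1 -3 -27 0 0 0 29;1 -3 -27 0 0 0 29;1 -3 -27 0 0 0 29;1 -3 -27 0 0 0 29;1 -3 -27 0 0 0 29"

```text
t: 7.6
ee_pos: [467.4, 47.5, 219.0]
ee_rot: [[0.974, 0.228, -0.001], [0.228, -0.974, -0.0], [-0.001, -0.0, -1.0]]
force: [0.1, -0.6, 0.5]
grip_width: 1.001
grip_force: 0.0
```

Emit:
carry_out:
  targets: "0.6 -3.5 -26.5 -1 0 0 29;0.6 -3.5 -26.5 -1 0 0 29;0.6 -3.5 -26.5 -1 0 0 29;0.6 -3.5 -26.5 -1 0 0 29;0.6 -3.5 -26.5 -1 0 0 29;0.6 -3.5 -26.5 -1 0 0 29;0.6 -3.5 -26.5 -1 0 0 29;0.6 -3.5 -26.5 -1 0 0 29"

```text
t: 8.4
ee_pos: [432.8, -215.3, 209.0]
ee_rot: [[0.742, 0.671, -0.001], [0.671, -0.742, 0.002], [0.0, -0.002, -1.0]]
force: [0.1, -0.1, -0.2]
grip_width: 0.601
grip_force: 0.0
```

```bash
python3 - <<'E'
from h import *
im,m=snap('wrist','pics/w4'); s=ctrl.sense(); print(s['t'],s['ee_pos'],np.round(s['ee_rot'],3).tolist(),s['q'])
E
```

```text
8.45 [ 433.13121315 -214.45103261  209.12606702] [[0.74, 0.672, -0.001], [0.672, -0.74, 0.001], [0.0, -0.002, -1.0]] [-6.95074053e-01 -1.32783582e-01  1.99394791e+00  3.93191530e-04
  1.28226136e+00  1.38475931e-01]
```

View pics/w4.png

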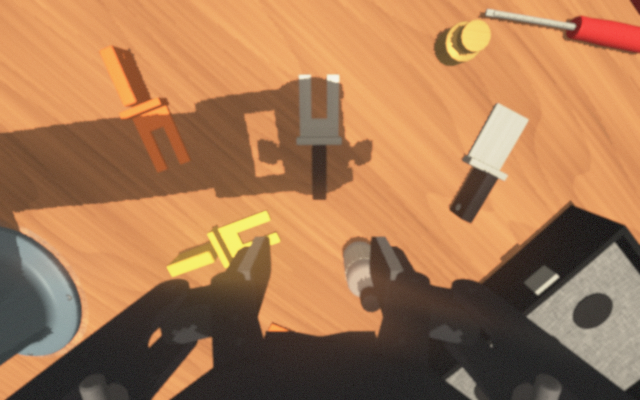

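Fork in view: tips (305,76) and (333,76), shoulder (298–341,142), grip (319,145–198). The oil bottle base is near (355,250), so I need its clearance.

```bash
python3 - <<'E'
from h import *
im,m=load('pics/w4')
t=plane(m,[[305.5,75],[333.5,75]],4);print(t)
print('shoulder front top corners',plane(m,[[298,138],[341,138]],20))
print('grip end top',plane(m,[[319,199]],34),'grip front',plane(m,[[319,146]],34))
print('oil base',plane(m,[[355,248]],5),'oil cap',plane(m,[[372,300]],105),'yellow tips',plane(m,[[269,215],[278,241]],4))
tm=t.mean(0)
for a in (42.2,44): 
    a=np.radians(a);u=np.array([np.cos(a),np.sin(a)]);o=tm[:2]-67*u;print('org',o,'grip c',o-38*u)
E
```

```text
[[ 504.13680685 -128.74171494    4.        ]
 [ 524.61202617 -151.40945209    4.        ]]
shoulder front top corners [[ 449.10261007 -167.43497474   20.        ]
 [ 480.6235017  -202.29994072   20.        ]]
grip end top [[ 416.032557   -228.29630969   34.        ]] grip front [[ 459.15694008 -189.38164939   34.        ]]
oil base [[ 392.38199348 -310.92274723    5.        ]] oil cap [[ 390.85709557 -319.66401032  105.        ]] yellow tips [[ 353.00515678 -202.04051145    4.        ]
 [ 333.77720305 -232.53355889    4.        ]]
org [ 464.74050856 -185.080863  ] grip c [ 436.5899339  -210.60624539]
org [ 466.17864989 -186.61769433] grip c [ 438.84373747 -213.01471241]
```

Emit:
carry_out:
  targets: "0.6 0.4 0.5 -5 0 0 0;0.6 0.4 0.5 -10 0 0 0;0.6 0.4 0.5 -15 0 0 0;0.6 0.4 0.5 -18 0 0 0;0.6 0.4 0.5 -19.5 0 0 0;0.6 0.4 0.5 -20.2 0 0 0;0.6 0.4 0.5 -20.2 0 0 0;0.6 0.4 0.5 -20.2 0 0 0"

```text
t: 9.25
ee_pos: [438.4, -210.0, 9.1]
ee_rot: [[0.739, 0.673, 0.001], [0.673, -0.739, -0.001], [0.0, 0.002, -1.0]]
force: [0.4, 0.2, -0.1]
grip_width: 0.602
grip_force: 0.0
```

Emit:
carry_out:
  targets: "0 0 0 0 0 0 0;0 0 0 0 0 0 0;0 0 0 0 0 0 0;0 0 0 0 0 0 0;0 0 0 0 0 0 0;0 0 0 0 0 0 0;0 0 0 0 0 0 0;0 0 0 0 0 0 0"
  grip_force: 50

```text
t: 10.05
ee_pos: [438.3, -210.6, 9.1]
ee_rot: [[0.74, 0.672, 0.001], [0.672, -0.74, -0.001], [0.0, 0.002, -1.0]]
force: [-0.6, 0.7, 6.2]
grip_width: 0.174
grip_force: 50.5
```

Emit:
carry_out:
  targets: "0 0 0 2 0 0 0;0 0 0 6 0 0 0;0 0 4 10 0 0 -8;0 0.5 8 12 0 0 -16;0 1 12 12 0 0 -24;0 1.4 16 12 0 0 -32;0 1.8 20 12 0 0 -40;0 2.1 24 12 0 0 -48"
  grip_force: 70

```text
t: 10.85
ee_pos: [457.9, 26.1, 127.9]
ee_rot: [[0.997, -0.081, -0.0], [-0.081, -0.997, -0.0], [-0.0, 0.0, -1.0]]
force: [0.2, 0.2, -1.2]
grip_width: 0.171
grip_force: 68.7
```

Emit:
carry_out:
  targets: "0 0.3 4 0 0 0 -5;0 0.6 7 0 0 0 -9.7;0 0.6 7.9 0 0 0 -9.7;0 0.6 7.9 0 0 0 -9.7;0 0.6 7.9 0 0 0 -9.7;0 0.6 7.9 0 0 0 -9.7"

```text
t: 11.45
ee_pos: [464.3, 102.5, 128.0]
ee_rot: [[0.97, -0.243, -0.0], [-0.243, -0.97, -0.0], [-0.0, 0.0, -1.0]]
force: [-0.5, 0.3, -1.9]
grip_width: 0.172
grip_force: 68.7
```

```bash
python3 - <<'E'
from h import *
im,m=snap('wrist','pics/w5'); s=ctrl.sense(); print(s['t'],s['ee_pos'],np.round(s['ee_rot'],3).tolist(),s['force'])
E
```

```text
11.5 [464.38617597 102.46943184 128.00278749] [[0.97, -0.243, -0.0], [-0.243, -0.97, -0.0], [-0.0, 0.0, -1.0]] [-0.08462809  0.06586671 -1.9473947 ]
```

View pics/w5.png

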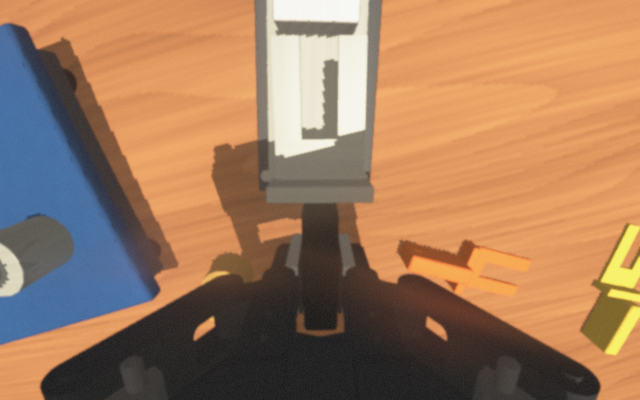

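The gauge is held level over the ledge: shoulder top-front edge (267–373,180), prongs up to about row 30. The beam's front top edge runs (275,22)–(358,22), and base edges are at about (257,0)–(260,185) and (380,0)–(374,180).

```bash
python3 - <<'E'
from h import *
im,m=load('pics/w5')
s=dict(p=np.array([464.39,102.47,128.]),R=np.array([[.97,-.243,0],[-.243,-.97,0],[0,0,-1.]]))
b=plane(m,[[275,22],[358,22]],82);mid=b.mean(0);d=b[0]-b[1];print('beam front',b,mid,np.linalg.norm(d),np.degrees(np.arctan2(d[1],d[0]))-90)
sh=plane(m,[[267,180],[373,180]],139);d=sh[0]-sh[1];print('shoulder',sh,np.linalg.norm(d),'tool frame',(sh.mean(0)-s['p'])@s['R'],np.degrees(np.arctan2(d[1],d[0]))-90)
# edges of shoulder/beam by gradient
g=cv2.cvtColor(im,cv2.COLOR_RGB2GRAY).astype(int)
for c in (285,320,350): print(c,[ (r,g[r,c]) for r in range(12,42,2)])
for c in (280,320,362): print(c,[ (r,g[r,c]) for r in range(170,208,2)])
for r in (10,190): print(r,[(c,g[r,c]) for c in list(range(250,284,2))+list(range(350,386,2))])
E
```

```text
beam front [[587.12323652  98.62178661  82.        ]
 [575.62148339  52.8809835   82.        ]] [581.37235996  75.75138506  82.        ] 47.164726165581406 -14.114677484657264
shoulder [[509.60480913 116.10045029 139.        ]
 [498.09709076  70.22424319 139.        ]] 47.29750479162857 tool frame [ 40.53888119  -0.56058717 -11.        ] -14.081685316765089
285 [(12, np.int64(247)), (14, np.int64(247)), (16, np.int64(247)), (18, np.int64(244)), (20, np.int64(207)), (22, np.int64(124)), (24, np.int64(113)), (26, np.int64(115)), (28, np.int64(113)), (30, np.int64(114)), (32, np.int64(114)), (34, np.int64(165)), (36, np.int64(227)), (38, np.int64(234)), (40, np.int64(235))]
320 [(12, np.int64(246)), (14, np.int64(246)), (16, np.int64(246)), (18, np.int64(246)), (20, np.int64(228)), (22, np.int64(151)), (24, np.int64(115)), (26, np.int64(111)), (28, np.int64(111)), (30, np.int64(113)), (32, np.int64(108)), (34, np.int64(118)), (36, np.int64(167)), (38, np.int64(225)), (40, np.int64(229))]
350 [(12, np.int64(247)), (14, np.int64(247)), (16, np.int64(247)), (18, np.int64(247)), (20, np.int
[... 2323 characters left out ...]
, (256, np.int64(93)), (258, np.int64(92)), (260, np.int64(85)), (262, np.int64(81)), (264, np.int64(82)), (266, np.int64(102)), (268, np.int64(117)), (270, np.int64(121)), (272, np.int64(117)), (274, np.int64(120)), (276, np.int64(120)), (278, np.int64(116)), (280, np.int64(119)), (282, np.int64(119)), (350, np.int64(124)), (352, np.int64(120)), (354, np.int64(119)), (356, np.int64(124)), (358, np.int64(124)), (360, np.int64(122)), (362, np.int64(123)), (364, np.int64(124)), (366, np.int64(120)), (368, np.int64(124)), (370, np.int64(121)), (372, np.int64(122)), (374, np.int64(142)), (376, np.int64(157)), (378, np.int64(160)), (380, np.int64(161)), (382, np.int64(161)), (384, np.int64(163))]
```

Emit:
carry_out:
  targets: "0 0.1 0.5 0 0 0 -1.3;0 0.1 0.5 -3 0 0 -1.3;0 0.1 0.5 -5.5 0 0 -1.3;0 0.1 0.5 -6.8 0 0 -1.3;0 0.1 0.5 -7.1 0 0 -1.3;0 0.1 0.5 -7.1 0 0 -1.3;0 0.1 0.5 -7.1 0 0 -1.3"

```text
t: 12.2
ee_pos: [466.5, 108.4, 58.3]
ee_rot: [[0.965, -0.264, 0.002], [-0.264, -0.965, -0.0], [0.002, -0.001, -1.0]]
force: [0.1, 0.2, -1.1]
grip_width: 0.177
grip_force: 68.8
```

Emit:
carry_out:
  targets: "0 0 0 -0.1 0 0 0;0 0 0 -0.15 0 0 0;0 0 0 -0.15 0 0 0"

```text
t: 12.5
ee_pos: [465.6, 108.6, 56.0]
ee_rot: [[0.965, -0.264, 0.001], [-0.264, -0.965, -0.0], [0.001, -0.0, -1.0]]
force: [-0.3, 0.2, -2.4]
grip_width: 0.174
grip_force: 68.8
```

Emit:
carry_out:
  targets: "0 0 0 -0.1 0 0 0;0 0 0 -0.1 0 0 0;0 0 0 -0.1 0 0 0"

```text
t: 12.8
ee_pos: [465.3, 108.6, 54.5]
ee_rot: [[0.965, -0.264, -0.0], [-0.264, -0.965, 0.0], [-0.0, 0.0, -1.0]]
force: [0.2, 0.2, -1.0]
grip_width: 0.171
grip_force: 68.8
```

Emit:
carry_out:
  targets: "0 0 0 -0.1 0 0 0;0 0 0 -0.1 0 0 0;0 0 0 -0.1 0 0 0"

```text
t: 13.1
ee_pos: [465.5, 108.6, 54.2]
ee_rot: [[0.965, -0.263, -0.0], [-0.263, -0.965, -0.0], [-0.0, 0.0, -1.0]]
force: [-3.8, 0.0, 5.5]
grip_width: 0.173
grip_force: 69.6
```

Emit:
carry_out:
  targets: "0 0 0 0.07 0 0 0;0 1 -0.28 0.07 0 0 0;0 2 -0.57 0.07 0 0 0;0 3 -0.86 0.07 0 0 0;0 3.6 -1.03 0.07 0 0 0;0 3.6 -1.03 0.07 0 0 0"

```text
t: 13.7
ee_pos: [502.4, 97.9, 54.2]
ee_rot: [[0.964, -0.264, 0.001], [-0.264, -0.964, -0.0], [0.001, -0.0, -1.0]]
force: [0.2, 0.3, 1.5]
grip_width: 0.172
grip_force: 69.2
```

Emit:
carry_out:
  targets: "0 0.5 -0.14 0 0 0 0;0 1 -0.28 0 0 0 0;0 1.5 -0.43 0 0 0 0;0 2 -0.57 0 0 0 0;0 2 -0.57 0 0 0 0"

```text
t: 14.2
ee_pos: [522.1, 92.3, 54.3]
ee_rot: [[0.965, -0.264, 0.001], [-0.264, -0.965, -0.0], [0.001, -0.0, -1.0]]
force: [0.9, -0.3, -1.3]
grip_width: 0.171
grip_force: 68.9
```

```bash
python3 - <<'E'
from h import *
im,m=snap('wrist','pics/w6'); s=ctrl.sense(); print(s['t'],s['ee_pos'],s['force'])
c=im[0:240,200:440]; cv2.imwrite('pics/v6.png',cv2.resize(c,None,fx=2.4,fy=2.4,interpolation=cv2.INTER_CUBIC)[:,:,::-1])
E
```

```text
14.25 [521.8733153   92.39489745  54.21088156] [ 0.23260108 -0.19719084 -0.72317922]
```

View pics/v6.png

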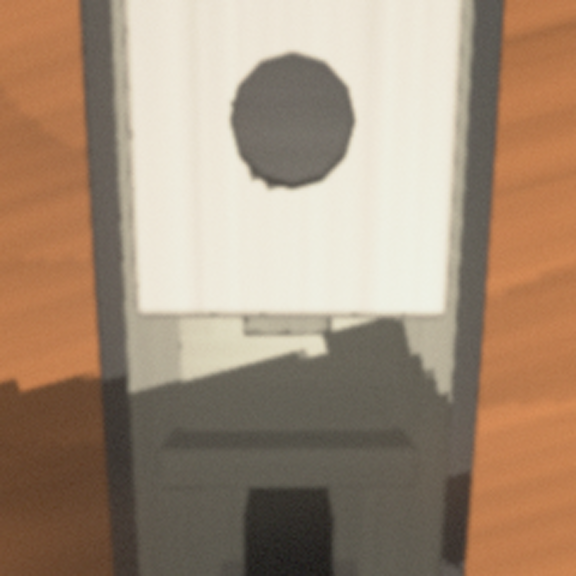

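The blade is in the gap with its slot (crop 245–330) in line with the bolt head (292,120), no contact force. About 25 mm to go.

Emit:
carry_out:
  targets: "0 0.5 -0.15 0 0 0 0;0 1 -0.29 0 0 0 0;0 1.5 -0.43 0 0 0 0;0 1.9 -0.55 0 0 0 0;0 2.1 -0.61 0 0 0 0;0 2.1 -0.61 0 0 0 0"

```text
t: 14.85
ee_pos: [542.8, 86.3, 54.2]
ee_rot: [[0.965, -0.264, 0.001], [-0.264, -0.965, -0.0], [0.001, -0.0, -1.0]]
force: [-0.2, -1.0, -1.3]
grip_width: 0.172
grip_force: 69.0
```

Emit:
carry_out:
  targets: "0 0.2 -0.06 0 0 0 0;0 0.3 -0.09 0 0 0 0;0 0.3 -0.09 0 0 0 0"

```text
t: 15.15
ee_pos: [545.5, 85.6, 54.2]
ee_rot: [[0.965, -0.264, 0.0], [-0.264, -0.965, -0.0], [0.0, -0.0, -1.0]]
force: [0.3, -0.0, -1.2]
grip_width: 0.173
grip_force: 69.0
```

Emit:
carry_out:
  targets: "0 0.15 -0.04 0 0 0 0;0 0.15 -0.04 0 0 0 0;0 0.15 -0.04 0 0 0 0"

```text
t: 15.45
ee_pos: [546.5, 85.3, 54.2]
ee_rot: [[0.965, -0.264, -0.001], [-0.264, -0.965, 0.0], [-0.001, 0.0, -1.0]]
force: [-4.3, 1.3, 2.7]
grip_width: 0.167
grip_force: 69.4
```

Emit:
carry_out:
  targets: "0 0.15 -0.04 0 0 0 0;0 0.15 -0.04 0 0 0 0;0 0.15 -0.04 0 0 0 0"

```text
t: 15.75
ee_pos: [546.4, 85.4, 54.2]
ee_rot: [[0.965, -0.263, -0.005], [-0.263, -0.965, 0.001], [-0.005, 0.001, -1.0]]
force: [-11.2, 1.5, 8.6]
grip_width: 0.173
grip_force: 70.4
```

The shoulder is home: force rises sharply at the predicted spot. I'll relax, release and rise.

Emit:
carry_out:
  targets: "0 -0.1 0.03 0 0 0 0;0 -0.1 0.03 -0.05 0 0 0;0.3 -0.1 0.03 -0.05 0 0 0;0.5 -0.1 0.03 -0.05 0 0 0;0.5 -0.1 0.03 -0.05 0 0 0;0.5 -0.1 0.03 -0.05 0 0 0;0.5 -0.1 0.03 2 0 0 0;0.5 -0.1 0.03 5 0 0 0"

```text
t: 16.55
ee_pos: [545.8, 85.0, 102.8]
ee_rot: [[0.965, -0.264, -0.004], [-0.264, -0.965, 0.0], [-0.004, 0.001, -1.0]]
force: [-0.3, -0.4, 0.4]
grip_width: 0.504
grip_force: 0.0
```

Emit:
carry_out:
  targets: "0 0 0 4 0 0 0;0 0 0 8 0 0 0;0 0 0 10 0 0 0;0 0 0 10 0 0 0;0 0 0 10 0 0 0;0 0 0 10 0 0 0"

```text
t: 17.15
ee_pos: [546.3, 85.1, 202.2]
ee_rot: [[0.965, -0.264, -0.003], [-0.264, -0.965, 0.0], [-0.003, 0.001, -1.0]]
force: [-1.2, 0.4, 0.2]
grip_width: 0.002
grip_force: 0.0
```

```bash
python3 - <<'E'
from h import *
im,m=snap('wrist','pics/w7'); s=ctrl.sense(); print(s['t'],s['ee_pos'],s['force'],s['grip_width'])
c=im[0:260,180:440]; cv2.imwrite('pics/v7.png',cv2.resize(c,None,fx=2.3,fy=2.3,interpolation=cv2.INTER_CUBIC)[:,:,::-1])
E
```

```text
17.2 [546.25844864  85.10133039 202.11956085] [ 0.78149697 -0.60850417  0.1363699 ] -0.002611216601972252
```

View pics/v7.png

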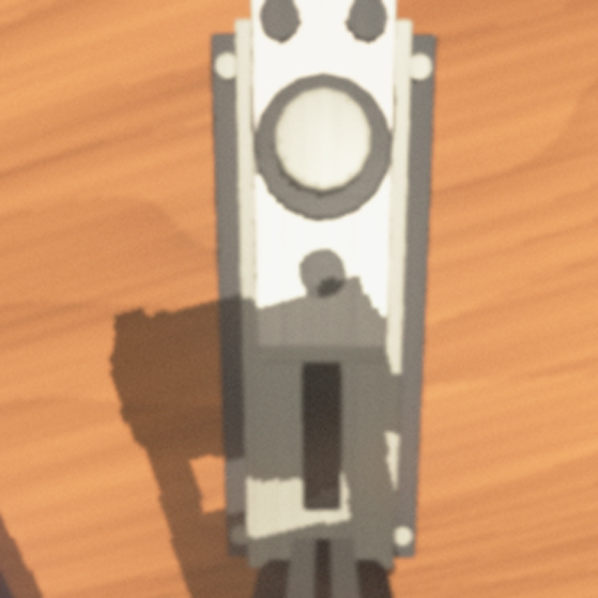

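Gauge home, its shoulder flush with the beam's front edge and centred. The plunger cap at crop (323,139) is at about (650,57). Pressing with shut fingers.

Emit:
carry_out:
  targets: "0 4 -1.1 0 0 0 0;0 8 -2.2 0 0 0 0;0 10.4 -2.8 0 0 0 0;0 10.4 -2.8 -3 0 0 0;0 10.4 -2.8 -6 0 0 0;0 10.4 -2.8 -7.5 0 0 0;0 10.4 -2.8 -8 0 0 0;0 10.4 -2.8 -8 0 0 0"

```text
t: 18.0
ee_pos: [650.9, 57.2, 123.5]
ee_rot: [[0.965, -0.264, -0.001], [-0.264, -0.965, 0.0], [-0.001, 0.0, -1.0]]
force: [0.6, 0.5, -0.2]
grip_width: -0.001
grip_force: 0.0
```

Emit:
carry_out:
  targets: "0 0 0 -0.3 0 0 0;0 0 0 -0.6 0 0 0;0 0 0 -0.9 0 0 0;0 0 0 -0.9 0 0 0"

```text
t: 18.4
ee_pos: [651.3, 57.1, 115.3]
ee_rot: [[0.965, -0.264, -0.0], [-0.264, -0.965, 0.0], [-0.0, 0.0, -1.0]]
force: [-1.1, 0.3, -0.3]
grip_width: 0.004
grip_force: 0.0
```

Emit:
carry_out:
  targets: "0 0 0 -0.3 0 0 0;0 0 0 -0.6 0 0 0;0 0 0 -0.9 0 0 0;0 0 0 -0.9 0 0 0"

```text
t: 18.8
ee_pos: [651.6, 57.1, 106.5]
ee_rot: [[0.965, -0.264, 0.0], [-0.264, -0.965, -0.0], [0.0, -0.0, -1.0]]
force: [-1.0, 0.9, 5.0]
grip_width: -0.003
grip_force: 2.2
```

Emit:
carry_out:
  targets: "0 0 0 -0.3 0 0 0;0 0 0 -0.6 0 0 0;0 0 0 -0.6 0 0 0"

```text
t: 19.1
ee_pos: [651.7, 57.1, 101.1]
ee_rot: [[0.965, -0.264, 0.001], [-0.264, -0.965, -0.0], [0.001, -0.0, -1.0]]
force: [-2.5, 0.4, 6.9]
grip_width: 0.005
grip_force: 3.6
```

Spring contact. I'll keep going until the hard stop.

Emit:
carry_out:
  targets: "0 0 0 -0.2 0 0 0;0 0 0 -0.4 0 0 0;0 0 0 -0.4 0 0 0"

```text
t: 19.4
ee_pos: [651.7, 57.1, 98.0]
ee_rot: [[0.965, -0.263, 0.0], [-0.263, -0.965, -0.0], [0.0, 0.0, -1.0]]
force: [-4.7, -0.3, 10.7]
grip_width: -0.004
grip_force: 5.2
```

Emit:
carry_out:
  targets: "0 0 0 -0.2 0 0 0;0 0 0 -0.3 0 0 0;0 0 0 -0.3 0 0 0;0 0 0 -0.3 0 0 0"

```text
t: 19.8
ee_pos: [651.9, 57.1, 97.8]
ee_rot: [[0.965, -0.263, -0.0], [-0.263, -0.965, -0.001], [-0.0, 0.001, -1.0]]
force: [-11.6, 0.2, 23.0]
grip_width: -0.0
grip_force: 11.7
```

The plunger is at the hard stop: z stays at 97.8 while the force climbs to 23 N. Now I'll retract.

Emit:
carry_out:
  targets: "0 0 0 0.4 0 0 0;0 0 0 1 0 0 0;0 0 0 2 0 0 0;0 0 0 4 0 0 0;0 0 0 8 0 0 0;0 0 0 12 0 0 0;0 0 0 15 0 0 0;0 0 0 15 0 0 0"

```text
t: 20.6
ee_pos: [654.0, 56.9, 249.5]
ee_rot: [[0.965, -0.264, 0.01], [-0.264, -0.965, -0.001], [0.01, -0.002, -1.0]]
force: [-0.5, 0.0, 0.1]
grip_width: -0.001
grip_force: 0.0
```

Emit:
carry_out:
  targets: "0 -10.5 2.8 0 0 0 0;0 -10.5 2.8 0 0 0 0;0 -10.5 2.8 0 0 0 0;0 -10.5 2.8 0 0 0 0;0 -10.5 2.8 0 0 0 0"

```text
t: 21.1
ee_pos: [547.1, 84.9, 243.3]
ee_rot: [[0.965, -0.264, 0.001], [-0.264, -0.965, -0.0], [0.001, -0.0, -1.0]]
force: [0.9, 0.4, 0.8]
grip_width: 0.0
grip_force: 0.0
```

```bash
python3 - <<'E'
from h import *
im,m=snap('wrist','pics/w8'); s=ctrl.sense(); print(s['t'],s['ee_pos'],s['force'])
g=cv2.cvtColor(im,cv2.COLOR_RGB2GRAY)
# expected gauge/mouth points vs image: shoulder top corners at z=65, grip rear top
u=np.array([.9636,-.2672,0]);v=np.array([.2672,.9636,0]);M=np.array([582.3,75.7,45])
P=proj(m,[M-8*u+25*v+[0,0,20],M-8*u-25*v+[0,0,20],M-68*u+[0,0,34],M+70*u+[0,0,65]]);print(P.round(1))
# black grip blob
k=cv2.inRange(g,0,60);n,l,st,c=cv2.connectedComponentsWithStats(k)
for j in range(1,n):
    if st[j,4]>150: print(st[j],c[j].round(1))
E
```

```text
21.15 [547.48991799  84.69071566 243.46082842] [0.21169384 0.23981349 0.43877836]
[[296.7 153.3]
 [343.4 153.4]
 [319.9 210.7]
 [320.4  69.6]]
[  1   0  85  31 824] [44.1 13.4]
[  99   26   75   61 2955] [132.2  57.8]
[314 155  12  31 249] [319.  168.7]
[   53   270   526   130 41623] [309.  352.1]
[   0  281   32   64 1078] [ 10.6 315.1]
```

```bash
python3 -c "
from workcell import ctrl
print(ctrl.hand_in())"
```

```text
the job is handed in; nothing more can be done
None
```

I handed the job in at about 21 s: the weight stands on the scale, the forked gauge is in the gap against the beam, and the plunger was pressed to its stop and released; the hand-in returned no verdict.

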